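# Stand the purple-ringed eyepiece on the inspection stand

### The job

Take the microscope eyepiece with the purple ring out of its holder and stand it upright, narrow barrel down, in the middle of the small white inspection stand. It is top-heavy: let it down gently until it rests on the stand, let go without dropping or toppling it, and watch for a second that it stays standing still by itself. Leave the other eyepiece, with the orange ring, and the brown jar where they are.

Things in the scene. Friction and masses are not known exactly. Their poses are not given: they have to be found in the camera images.
- purple_mid (a point): Centre (half-way up) of the loose 130 g eyepiece to move, 85 mm tall, round about z (up). Silver barrel below, 30 mm across and 25 mm long, its flat foot 42.5 mm under this point; on it a straight black head, 42 mm across, from 17.5 mm below to 42.5 mm above this point, with a purple ring and purple top rim. Starts upright, foot 15 mm down a socket; the head can be gripped from any side.
- orange_mid (a point): Centre (half-way up) of the other eyepiece, same shape and size but with orange ring and rim; must stay. The two stand in the 35 mm sockets, 110 mm apart, of a fixed grey holder block, 76 x 190 mm and 22 mm high, socket floors 7 mm above the bench. Which socket holds which changes.
- stand_top (a point): Centre of the flat top of the inspection stand: a fixed white square block, 80 x 80 mm and 30 mm high, with a thin light-blue disc 47 mm in diameter marking the middle; z points up, x and y along its sides.
- jar_mid (a point): Centre (half-way up) of a loose closed brown glass jar with a white lid, 56 mm in diameter and 75 mm tall, a bystander; z points up.
Things that resemble listed ones, but are neither listed nor needed, are in the scene too. Leave any green, red or yellow look-alike of the part that bears stand_top alone.

How it is judged:
By the outcome, as a careful person would: the job done as asked, in the order asked, and still so for the second after the job is handed in, with the robot touching nothing.
It also fails if it takes over 51 s, if anything falls off the work surface, if the arm or the gripper's body presses on something with over 40 N, if the wrist force passes 120 N, or if a joint passes its speed limit or range.

### The arm

A 7-joint arm with a two-finger parallel gripper is mounted at the origin on the work surface. World frame = base frame: x ahead of the robot, y to its left, z up, the work surface at z = 0. Lengths are in mm, angles in rad, forces in N, time in s.
With the tool pointing down it reaches from about 425 to 875 mm from the base axis. Payload 8.4 kg.
Tool frame: the origin (TCP) lies midway between the tips of the shut fingers; the grasp point (between the pads) lies 19 mm behind it (r.tcp_to_grasp is the distance from the TCP to the grasp point, in mm); z points along the fingers, y is the line along which they close (so a half turn about z gives the same grasp; the last joint's range is limited). The gripper opens to 87 mm and grips with 3 to 60 N. Pads are 19 mm wide; open, the fingers measure 117 mm over their backs; the gripper's body (75 mm by 190 mm) begins 51 mm behind the grasp point.
Start: joints at [-1.411, 0.333, 0.04, 1.465, -0.013, 1.343, -0.059], TCP at [166.351, 628.324, 222.546] pointing down, gripper open.
Joint ranges: [-2.58, 2.58], [-0.38, 2.09], [-1.3, 1.39], [0.25, 2.4], [-1.5, 4.64], [0.08, 2.09], [-2.65, 2.65]. Speed limits (rad/s): [2.22, 2.22, 2.79, 2.79, 3.14, 3.14, 3.14].

### API

Orientations are given as a rotation vector (axis times angle).
In Python, from rig import r, read_camera gives the robot as it stands. The module is installed in compiled form; this text tells all that it offers. Calls block until the motion is done:
- r.move_ptp(position, orientation): joint-space move of the TCP to a pose.
- r.movel(position, orientation=None, v=150): straight line of the TCP; orientation=None keeps the orientation; v is the mean speed in mm/s.
- r.move_j(angles): joint-space move.
- r.move_gripper(opening, grasp_force=None): finger opening in mm; grasp_force is the grip in N (None keeps the last); returns when the fingers have stopped.
- r.dwell(seconds).
- r.ik(position, orientation): joint angles nearest the present ones, or None.
- r.observe(): the state.
- read_camera(name): name is "scene" or "top" or "wrist"; returns a dict with "pixels" (420x560x3 uint8, blue, green, red), "fx", "fy", "cx", "cy" (pixels), "k1" (the pictures are not rectified: a ray, as slopes to the right and down, at radius r is drawn at 1 + k1 r^2 times it, then the intrinsics apply), "xyz" and "attitude" of the camera in the world; the wrist camera has in their place "T_tool_cam" (4x4, takes a point from camera to tool coordinates, whose origin is the TCP and whose axes are the flange's). Camera axes: x right, y up, looking along -z (the intrinsics and any distortion apply to the point x, -y, -z); pixel columns grow to the right and rows downward; lengths in mm; the calibration is good to about 2 mm. A picture is of the moment at which its call begins: read the wrist's pose just before it. There is no depth.
A pose or a line that the arm cannot do raises r.Unreachable and nothing moves.
- r.close_job(): hands the job in; it is judged then, once.
The state is a dict: "t": time; "joint_positions": joint angles; "joint_velocities": joint speeds; "tau": joint torques, N m; "eef_pos": TCP position; "eef_rot": TCP orientation; "force": force on the tool from outside, world axes, zero at the start; "ft_torque": the same for the moment, N m; "width": finger opening in mm; "grip_force": force on a finger pad.
Only numpy, scipy, OpenCV 4.12 (cv2) and the standard library are available. Lean on these libraries where they do the work, as an engineer would, in place of code of your own. Each camera call takes 0.05 s, during which the arm holds its last target. There are 200 camera calls.

## Working session

There is one attempt and no reset: what is moved stays moved. The work goes in short steps, each a Python script; the robot and the scene stay as the last script left them, time stands still between calls to the robot, and variables do not carry over. Pictures are saved under pics/ and viewed, at most 10 in all, crops included, and the job is handed in when it is done.

```bash
mkdir -p pics; cat > h.py <<'E'
import numpy as np, cv2
from scipy.spatial.transform import Rotation as R
from rig import r, read_camera
def snap(n,fn=None):
    s=r.observe(); c=read_camera(n); c['name']=n
    if n=='wrist':
        T=np.eye(4);T[:3,:3]=R.from_rotvec(s['eef_rot']).as_matrix();T[:3,3]=s['eef_pos']
        c['M']=T@np.array(c['T_tool_cam'])
    else:
        T=np.eye(4);a=np.array(c['attitude'],float)
        T[:3,:3]=a if a.shape==(3,3) else R.from_rotvec(a).as_matrix();T[:3,3]=c['xyz'];c['M']=T
    if fn: cv2.imwrite('pics/'+fn,c['pixels'])
    return c
def ray(c,u,v):
    d=np.array([(u-c['cx'])/c['fx'],(v-c['cy'])/c['fy']]);p=d.copy()
    for _ in range(30): p=d/(1+c['k1']*(p@p))
    w=c['M'][:3,:3]@np.array([p[0],-p[1],-1]);return c['M'][:3,3],w/np.linalg.norm(w)
def onz(c,u,v,z):
    o,d=ray(c,u,v);return o+d*(z-o[2])/d[2]
def proj(c,P):
    q=np.linalg.inv(c['M'])@np.append(P,1);a=np.array([q[0],-q[1]])/-q[2];a=a*(1+c['k1']*(a@a))
    return np.array([c['fx']*a[0]+c['cx'],c['fy']*a[1]+c['cy']])
def tri(*obs):
    A=np.zeros((3,3));b=np.zeros(3)
    for c,u,v in obs:
        o,d=ray(c,u,v);m=np.eye(3)-np.outer(d,d);A+=m;b+=m@o
    return np.linalg.solve(A,b)
E
python3 - <<'E'
from h import *
for n in ('scene','top'):
    c=snap(n,n+'0.png');print(n,c['xyz'],c['attitude'],c['fx'],c['k1'])
print(r.observe()['eef_rot'],r.observe()['t'])
E
```

```text
scene [1028.10727222  -92.35198856  777.81007362] [0.54941583 0.4252636  1.2945385 ] 461.0731772282631 -0.15629425400708488
top [ 309.49227319   47.14011494 1115.47252833] [ 0.16061601 -0.16899463 -1.6008523 ] 457.5470138409141 -0.13834323036002105
[-4.05392976e-01 -3.11525924e+00  2.38891132e-03] 0.1
```

View pics/scene0.png

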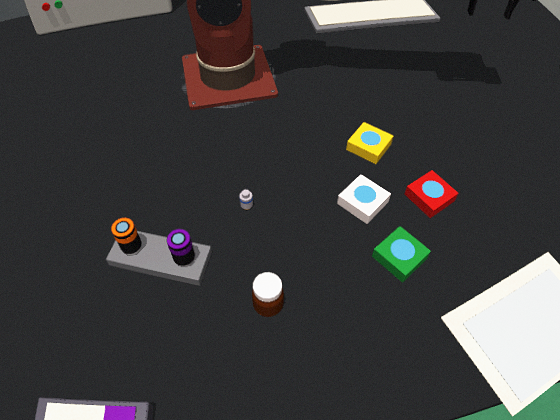

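View pics/top0.png

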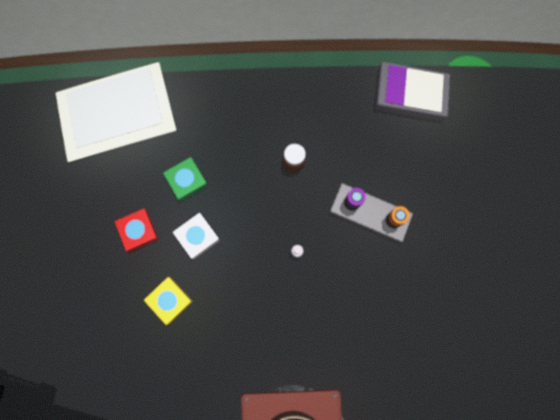

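The scene view shows these purple or eyepiece candidates: the purple-ring eyepiece at scene (179,240) / top (356,198), the orange-ring one at (123,228) / (400,215), and a purple-and-white box at (125,410) / (397,87). A small white bottle is at (246,199). The stands are white (365,194) / (195,235), plus yellow, red and green look-alikes. The jar is at (267,290) / (294,154). I choose the purple eyepiece in the holder and the white stand.

```bash
python3 - <<'E'
from h import *
S=snap('scene');T=snap('top')
def blob(c,u,v,w=14):
    hsv=cv2.cvtColor(c['pixels'],cv2.COLOR_BGR2HSV)
    m=cv2.inRange(hsv,(88,40,90),(112,255,255));k=np.zeros_like(m);cv2.circle(k,(u,v),w,255,-1);m&=k
    M=cv2.moments(m,True);return M['m10']/M['m00'],M['m01']/M['m00'],M['m00']
for n,a,b,w in (('purple',(179,239),(356,197),9),('orange',(123,227),(400,215),9),('stand',(365,194),(195,235),18)):
    p=blob(S,*a,w);q=blob(T,*b,w);X=tri((S,*p[:2]),(T,*q[:2]))
    print(n,np.round(p,1),np.round(q,1),X.round(1),'res',(proj(S,X)-p[:2]).round(1),(proj(T,X)-q[:2]).round(1))
print('jar',tri((S,267,281),(T,294,153)).round(1))
# stand yaw: white mask
for c,(u,v) in ((S,(365,198)),(T,(195,235))):
    h=cv2.cvtColor(c['pixels'],cv2.COLOR_BGR2HSV);m=cv2.inRange(h,(0,0,120),(180,60,255));k=np.zeros_like(m);cv2.circle(k,(u,v),32,255,-1)
    pts=cv2.findNonZero(m&k)[:,0];X=np.array([onz(c,*p,30)[:2] for p in pts.astype(float)],np.float32);print(cv2.minAreaRect(X))
a=cv2.resize(S['pixels'][205:290,95:225],None,fx=3,fy=3);b=cv2.resize(T['pixels'][170:255,320:450],None,fx=3,fy=3)
cv2.imwrite('pics/crop.png',np.hstack([a,b]))
E
```

```text
purple [177.8 238.1 103. ] [356.4 196.1  68. ] [ 558.2 -167.2   94.2] res [-0. -0.] [-0. -0.]
orange [122.  226.5  92. ] [400.2 214.6  60. ] [ 510.7 -266.2   94.2] res [-0.1 -0. ] [-0.1  0. ]
stand [364.6 193.7 306. ] [195. 235. 287.] [491.1 215.1  31.5] res [ 0.1 -0. ] [0.1 0. ]
jar [670.9 -29.1  84.7]
((498.95745849609375, 209.89878845214844), (87.56011962890625, 98.50723266601562), 34.420692443847656)
((490.8370056152344, 214.8525390625), (85.39691162109375, 83.64555358886719), 34.800262451171875)
```

View pics/crop.png

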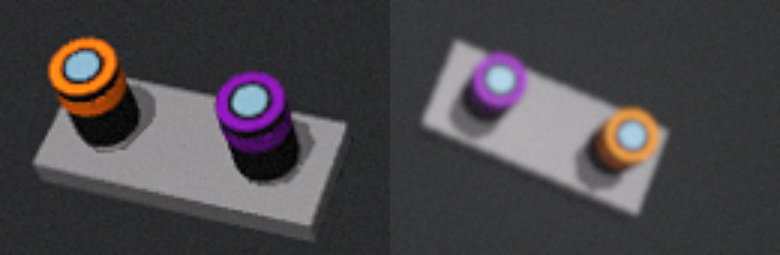

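The crop confirms it: purple ring on the holder's jar-side socket, orange on the other. Heights check out (tops at about 94 against 92, spacing 109.8, stand at 31.5). Next I hover above it and measure with the wrist camera.

```bash
cat >> h.py <<'E'
def down(y):
    y=np.array([y[0],y[1],0.]);y/=np.linalg.norm(y);z=np.array([0,0,-1.])
    return R.from_matrix(np.c_[np.cross(y,z),y,z]).as_rotvec()
def blue(c,P,w):
    u,v=proj(c,P);hsv=cv2.cvtColor(c['pixels'],cv2.COLOR_BGR2HSV)
    m=cv2.inRange(hsv,(88,40,90),(112,255,255));k=np.zeros_like(m);cv2.circle(k,(int(u),int(v)),w,255,-1);m&=k
    M=cv2.moments(m,True);return M['m10']/max(M['m00'],1),M['m01']/max(M['m00'],1),M['m00']
E
python3 - <<'E'
from h import *
P=np.array([558.2,-167.2,94.]);Y=np.array([-99,47.5])
best=None
for s in (1,-1):
    q=[r.ik(p,down(s*Y)) for p in ([558,-167,230],[558,-167,49],[491,215,230],[491,215,72])]
    print(s,[None if a is None else np.round(a,2) for a in q])
    if best is None and all(a is not None for a in q): best=s
o=down(best*Y);print('sign',best)
r.move_ptp([558.2,-167.2,230],o);print(r.observe()['t'])
c=snap('wrist','w1.png');print(np.round(c['T_tool_cam'],2),proj(c,P),blue(c,P,60))
E
```

```text
1 [array([ 1.16,  0.44, -1.23,  1.58,  0.42,  1.42,  2.59]), array([ 1.06,  0.61, -1.09,  1.78,  0.6 ,  1.13,  2.46]), array([-0.81,  0.09,  0.34,  1.75, -0.03,  1.31,  2.23]), array([-0.74,  0.24,  0.28,  1.93, -0.08,  0.99,  2.27])]
-1 [array([-0.8 ,  0.46,  1.35,  1.67, -0.46,  1.39,  0.17]), array([-0.4 ,  0.44,  0.77,  1.85, -0.36,  0.99,  0.07]), array([-1.01,  0.09,  0.55,  1.76, -0.05,  1.31, -0.89]), array([-0.98,  0.26,  0.56,  1.94, -0.16,  0.99, -0.8 ])]
sign 1
3.3083
[[   0.      0.96    0.27   74.27]
 [   1.     -0.     -0.     -0.73]
 [  -0.      0.27   -0.96 -162.04]
 [   0.      0.      0.      1.  ]] [280.73523845 202.60723253] (280.1442006269593, 200.86206896551724, 319.0)
```

View pics/w1.png

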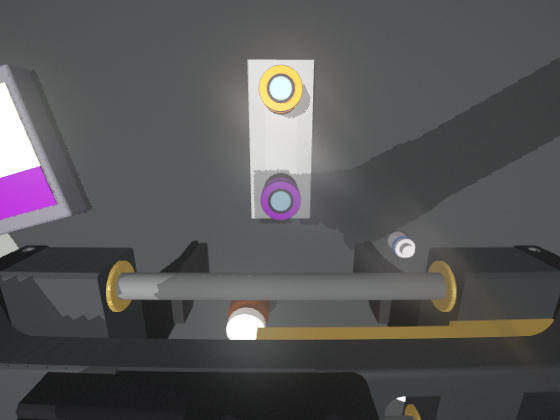

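The wrist view shows purple at (280,201) and orange at (280,88), aligned with the gripper. The jar (245,325) and bottle (403,245) are clear of the fingers. Wrist residuals are under 2 px, so I grasp.

```bash
python3 - <<'E'
from h import *
P=np.array([558.2,-167.2,94.])
c=snap('wrist');u=blue(c,P,60);S=snap('scene');T=snap('top')
X=tri((c,*u[:2]),(S,177.8,238.1),(T,356.4,196.1));w=onz(c,u[0],u[1],92);print(X.round(1),w.round(1))
g=(X[:2]+w[:2])/2
r.movel([*g,110],v=120);r.movel([*g,48],v=60)
print(r.observe()['force'].round(1) if hasattr(r.observe()['force'],'round') else r.observe()['force'])
r.move_gripper(38,25);s=r.observe();print(s['width'],s['grip_force'],s['eef_pos'],s['force'],s['t'])
snap('wrist','w2.png')
E
```

```text
[ 558.  -167.9   93.1] [ 558.2 -168.8   92. ]
[0.7 0.1 0.4]
41.48147358633874 24.9998680036515 [ 558.09126417 -168.32740449   47.99554967] [-0.66692175  0.69672276  0.14660071] 6.6917
```

```bash
python3 - <<'E'
from h import *
s=r.observe();p=np.array(s['eef_pos']);o=s['eef_rot']
r.movel([p[0],p[1],80],v=60);r.movel([p[0],p[1],190],v=120)
s=r.observe();print(s['width'],s['grip_force'],s['force'],s['t'])
r.move_ptp([491.1,215.1,190],o);s=r.observe();print(s['eef_pos'],s['width'],s['t'],np.round(s['joint_positions'],2))
c=snap('wrist','w3.png');Q=np.array([491.1,215.1,30.5]);print(proj(c,Q))
S=snap('scene')
for q in ([491.1,215.1,149],[491.1,215.1,234]): print(proj(S,np.array(q)))
a=cv2.resize(S['pixels'][60:240,280:460],(450,450));b=cv2.resize(c['pixels'],(340,255));z=np.zeros((450,340,3),np.uint8);z[:255]=b
cv2.imwrite('pics/c3.png',np.hstack([a,z]))
E
```

```text
41.48347696327815 24.99978505074978 [-0.39514122 -0.05209998 -2.18969328] 8.4917
[491.89070096 213.61210497 189.74243337] 41.725693061174226 9.9417 [ 0.45  0.28 -1.1   1.75  0.26  1.27  1.99]
[282.13366914 199.34693611]
[373.88032288 154.95770035]
[381.67563278 121.52205667]
```

View pics/c3.png

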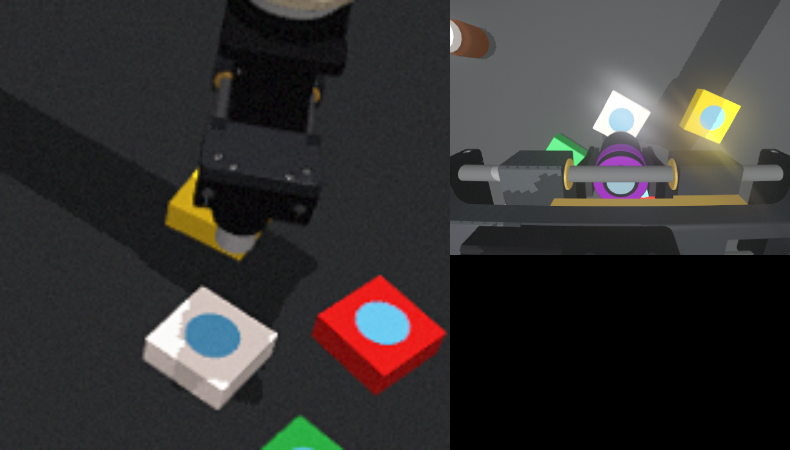

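The eyepiece hangs upright in the gripper, and the white stand's disc is at wrist pixel (282,198), matching the prediction (282,199). I'll lower it with contact sensing.

```bash
python3 - <<'E'
from h import *
c=snap('wrist');Q=np.array([491.1,215.1,30.5]);b=blue(c,Q,26);print(b,onz(c,b[0],b[1],30.5).round(1))
r.movel([491.1,215.1,100],v=100);r.movel([491.1,215.1,76],v=50);r.dwell(.2)
s=r.observe();f0=np.array(s['force']);print(s['eef_pos'],f0,s['width'],s['t'])
z=76.
while z>65:
    z-=.5;r.movel([491.1,215.1,z],v=15);f=np.array(r.observe()['force'])-f0
    if f[2]>2.5: break
s=r.observe();print(z,f,s['eef_pos'],s['t'],s['ft_torque'])
S=snap('scene');T=snap('top');c=snap('wrist')
cv2.imwrite('pics/c4.png',np.hstack([cv2.resize(S['pixels'][120:240,290:430],(420,360)),cv2.resize(c['pixels'],(360,360))]))
E
```

```text
(282.00873015873015, 197.3031746031746, 1260.0) [490.2 213.   30.5]
[491.29088915 215.22354185  76.27213475] [-0.23988742 -0.13081246 -1.30336315] 41.393142160780116 11.975
70.5 [-2.67277512 -1.99388704  6.56976459] [491.14085585 215.14441997  70.92024679] 14.725 [-0.26672789  0.68700428 -0.00221324]
```

View pics/c4.png

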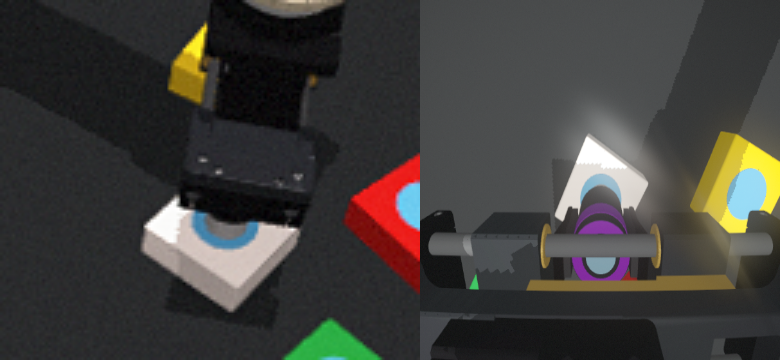

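Contact came at the expected height (TCP 70.9), with the barrel centred in the blue disc. I'll ease the grip and release.

```bash
python3 - <<'E'
from h import *
r.movel([491.1,215.1,70.7],v=10)
r.move_gripper(38,8);r.dwell(.2);r.move_gripper(38,3);r.dwell(.3)
s=r.observe();print(s['force'],s['width'],s['grip_force'],s['ft_torque'])
for w in (42.5,44,47,55,70,87): r.move_gripper(w)
r.dwell(.3);s=r.observe();print(s['force'],s['width'],s['t'])
X=np.array([491.1,215.1,115]);c=snap('wrist');b=blue(c,X,50);print(b,onz(c,b[0],b[1],115).round(1))
r.movel([491.1,215.1,150],v=60);r.movel([491.1,215.1,230],v=150)
c=snap('wrist','w5.png');b=blue(c,X,30);print(b,onz(c,b[0],b[1],115).round(1))
r.dwell(1);c=snap('wrist');b=blue(c,X,30);print(b,r.observe()['t'])
S=snap('scene')
cv2.imwrite('pics/c5.png',np.hstack([cv2.resize(S['pixels'][100:310,90:430],(440,400)),cv2.resize(c['pixels'],(360,400))]))
E
```

```text
[-1.50009337 -0.26219534  4.50721504] 41.887678580850995 3.0001976611674763 [ 0.09143412  0.23973886 -0.02664919]
[-0.06227641  0.29249456  0.22645324] 86.78893108632758 18.9417
(280.753280839895, 308.1994750656168, 762.0) [493.5 218.9 115. ]
(277.5652173913044, 204.40869565217392, 115.0) [491.8 209.2 115. ]
(279.30392156862746, 200.41176470588235, 102.0) 22.25
```

View pics/c5.png

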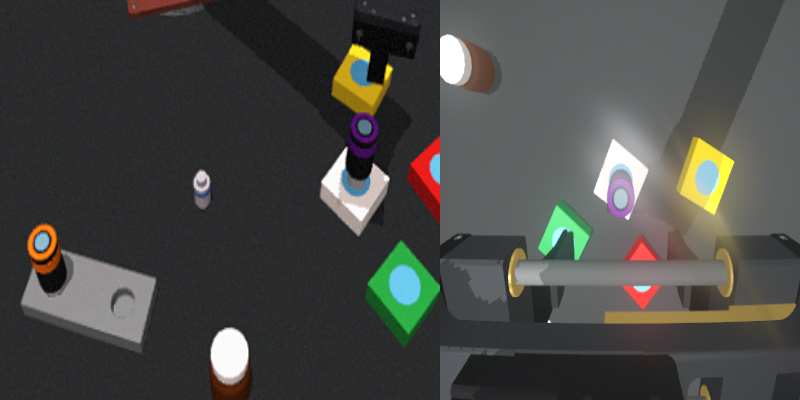

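The eyepiece stands on the white stand, with the orange one, jar and bottle untouched. Now I check centring and stillness numerically.

```bash
python3 - <<'E'
from h import *
S=snap('scene');c=snap('wrist');T=snap('top')
def pur(c,P,w):
    u,v=proj(c,P);h=cv2.cvtColor(c['pixels'],cv2.COLOR_BGR2HSV);m=cv2.inRange(h,(130,80,40),(165,255,255));k=np.zeros_like(m);cv2.circle(k,(int(u),int(v)),w,255,-1)
    p=cv2.findNonZero(m&k);return np.array(cv2.minEnclosingCircle(p)[0]),len(p)
X=np.array([491.1,215.1,115])
for n,k in (('S',S),('T',T),('c',c)): print(n,proj(k,X),pur(k,X,35))
a=cv2.resize(S['pixels'][140:230,320:410],(390,390),interpolation=cv2.INTER_CUBIC);b=cv2.resize(T['pixels'][200:270,160:230],(390,390),interpolation=cv2.INTER_CUBIC)
d=cv2.resize(c['pixels'][130:250,220:340],(390,390))
cv2.imwrite('pics/c6.png',cv2.resize(np.hstack([a,b,d]),(800,267)))
print(proj(S,np.array([491.1,215.1,30.5])),proj(T,np.array([491.1,215.1,30.5])))
E
```

```text
S [371.03862475 166.9912656 ] (array([370.5, 170.5]), 285)Traceback (most recent call last):
  File "<stdin>", line 7, in <module>
  File "<stdin>", line 5, in pur
cv2.error: OpenCV(4.12.0) /io/opencv/modules/imgproc/src/shapedescr.cpp:201: error: (-215:Assertion failed) count >= 0 && (depth == CV_32F || depth == CV_32S) in function 'minEnclosingCircle'
```

```bash
python3 - <<'E'
from h import *
o=r.observe()['eef_rot'];r.move_ptp([500,-20,270],o)
S=snap('scene');T=snap('top');X=np.array([491.1,215.1,115])
p=blue(S,X,8);q=blue(T,X,7);print(p,q,proj(S,X),proj(T,X),tri((S,*p[:2]),(T,*q[:2])).round(1),onz(T,*q[:2],115).round(1))
r.dwell(1);S=snap('scene');T=snap('top');print(blue(S,X,8),blue(T,X,7),r.observe()['t'])
a=cv2.resize(S['pixels'][140:230,320:410],(390,390),interpolation=cv2.INTER_CUBIC);b=cv2.resize(T['pixels'][200:270,160:230],(390,390),interpolation=cv2.INTER_CUBIC)
cv2.imwrite('pics/c6.png',np.hstack([a,b]))
E
```

```text
(371.0921052631579, 166.1315789473684, 76.0) (188.97333333333333, 228.56, 75.0) [371.03862475 166.9912656 ] [189.31350059 229.01954736] [491.5 215.  118. ] [492.2 215.9 115. ]
(371.14666666666665, 166.17333333333335, 75.0) (188.9078947368421, 228.56578947368422, 76.0) 24.5917
```

View pics/c6.png

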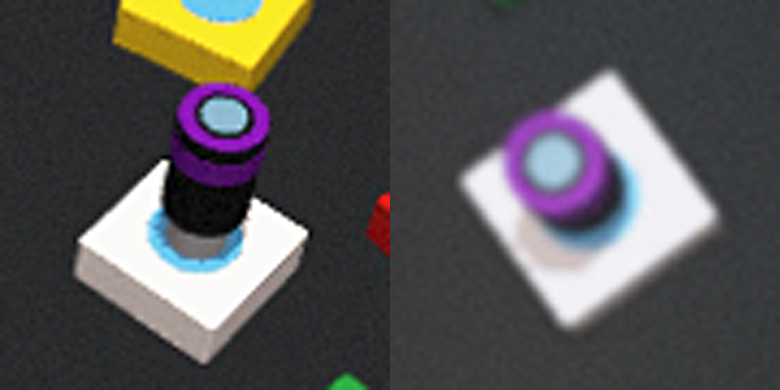

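The picture shows the eyepiece upright and centred in the blue disc: its top is at (491.5, 215.0) against the stand centre (491.1, 215.1), and it is unchanged after 1 s.

```bash
python3 -c "
from rig import r
print(r.close_job())"
```

```text
the job is handed in; nothing more can be done
None
```

The purple-ring eyepiece stands upright in the middle of the white stand, within about 1 mm of centre and still after a second; the orange eyepiece and the jar were not touched, and the job is handed in at about 25 s.

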